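# Sort the reagent vials and tweezers into their trays

### The arm

A 7-joint arm with a two-finger parallel gripper is mounted at the origin on a cart in front of the work surface, level with it; the furniture and walls round the work are solid. World frame = base frame: x ahead of the robot, y to its left, z up, the work surface at z = 0. Lengths are in m, angles in rad, forces in N, time in s.
With the tool pointing down it reaches from about 0.4 to 0.875 m from the base axis. Payload 19.3 kg.
Tool frame: the origin (TCP) lies midway between the tips of the shut fingers; the grasp point (between the pads) lies 19 mm behind it; x points along the fingers, y is the direction in which the jaws open and shut, and the axes are right-handed (so a half turn about x gives the same grasp; the last joint's range is limited). The gripper opens to 85 mm and grips with 20 to 120 N. Pads are 22 mm wide; open, the fingers measure 114 mm over their backs; the gripper's body (76 mm by 85 mm) begins 54 mm behind the grasp point. The pads swing forward as they close: fully open they stand 13 mm farther back than shut.
Start: joints at [1.168, 0.521, -0.036, 1.599, 0.021, 1.021, -0.113], TCP at [0.204, -0.591, 0.231] pointing down, gripper open.
Joint ranges: [-2.91, 2.91], [-0.3, 2.13], [-1.5, 1.42], [0.17, 2.43], [-1.26, 4.41], [0.16, 1.93], [-2.52, 2.52]. Speed limits (rad/s): [1.89, 1.89, 2.39, 2.39, 3.01, 3.01, 3.01].

### API

Orientations are given as [roll, pitch, yaw] about the fixed x, y, z axes, in that order (R = Rz(yaw) Ry(pitch) Rx(roll)).
In Python, from workcell import bot gives the robot as it stands. The module is installed in compiled form; this text tells all that it offers.
- The arm moves only by the tool servo_tool, never from a script. Its argument "targets" is a list of rows, each an object of numbers: "x", "y", "z": the shift along the tool's x, y, z as a fraction of full scale; "wx", "wy", "wz": the turn, a rotation vector about the tool's x, y, z as a fraction of full scale. A call has 1 to 12 rows; each row is the pose to reach, as a shift and turn from the pose measured when the call began, along the tool's axes at that moment, turning the shorter way round; what a row does not reach only later rows make up. Full scale, the value 1, is 40 cm for a shift and 360 degrees for a turn. A row lasts 1/8 s, in which the tool goes at most 62.5 mm and 10.7 degrees, less where a joint would pass 70% of its speed; a pose out of reach is approached as far as the arm can. A call with a number of a shift or a turn outside -1 to 1 is refused whole. A call with a gripper value outside its range is refused whole. "grip" is the gripper command: -1 is shut, 1 is fully open, values between are in proportion, set as the call begins (left out, the last holds). The fingers move at their own pace and stop on an object; "squeeze" is the grip in N (left out, the last holds). Time passes only in rows, so rows that repeat a pose let the fingers close. It gives the time, the measured TCP pose, the force and the opening at its end, in the units of the state.
- bot.observe(): the state, without advancing time (a new reading comes with each control period).
- bot.grab_frame(name): name is "side" or "top"; returns (picture, depth): 384x512x3 uint8, red, green, blue; 384x512 float32, m along the optical axis (not along the pixel's ray), 0 where there is no reading.
- bot.get_calibration(name): a dict with "intrinsics" (3x3 intrinsics, pixels), "R" (3x3) and "t" (3): a world point X has camera coordinates R X + t. Camera axes: x right, y down, z forward; pixel columns grow to the right and rows downward; lengths in m; the calibration is good to about 2 mm. A picture is of the moment at which its call begins. get_calibration takes no time and is no camera call.
- bot.job_done(): hands the job in, once; it reports no verdict.
Trained networks look in the newest picture that a camera, given by its name, has taken for a name from the list of things; names that differ only in an ending like _2 or _b are one class to them, and where a whole thing is asked for, a point or a joint stands for the part that bears it (a point fixed in the world has none). Each returns a list of dicts, best first, with "confidence" (0 to 1); they miss things now and then, are a little off and sometimes report something else, mostly with a low value. They report only what shows in the picture. A call takes as long as a camera call.
- bot.trace(camera, target): "mask" (384x512 bool, what is visible of it) and "pixel" ([column, row] in pixels, amid what is visible of it).
The state is a dict: "clock": time; "qpos": joint angles; "qd": joint speeds; "joint_efforts": joint torques, N m; "position": TCP position; "tool_rot": TCP orientation; "force": force on the tool from outside, world axes, zero at the start; "moment": the same for the moment, N m; "grip_width": finger opening in m.
Only numpy, scipy, OpenCV 4.12 (cv2) and the standard library are available. Lean on these libraries where they do the work, as an engineer would, in place of code of your own. Each camera call takes 0.05 s, during which the arm holds its last target. There are 200 camera calls.

### The job

Clear the bench after the run: stand the two large vials in the taller two-bay tray and the two small vials in the low two-bay tray, one vial to a bay and upright on the bay's floor (sort them by size; either bay will do), and lay the tweezers flat inside the steel instrument tray. Never let a vial tip over, and leave the specimen cup and the timer where they are.

Things in the scene. Friction and masses are not known exactly. Their poses are not given: they have to be found in the camera images.
- large_vial_a: White with a pink cap. Large reagent vial, 33 mm diameter, 70 mm tall, standing upright. Origin at the centre of its underside, z along its axis. Round, so its yaw is of no account; grip the body, which reaches 60 mm above its underside (then the cap, 26 mm in diameter). In its tray, fingertips kept 30 mm or more above its underside clear the walls.
- large_vial_b: Brown with a blue cap. Large reagent vial, 33 mm diameter, 70 mm tall, standing upright. Origin at the centre of its underside, z along its axis. Round, so its yaw is of no account; grip the body, which reaches 60 mm above its underside (then the cap, 26 mm in diameter). In its tray, fingertips kept 30 mm or more above its underside clear the walls.
- small_vial_a: Brown with a blue cap. Small reagent vial, 25 mm diameter, 48 mm tall (body to 41 mm, then a cap of 20 mm diameter), standing upright. Origin at the centre of its underside, z along its axis. Round; grip the body. In its tray, fingertips kept 14 mm or more above its underside clear the walls.
- small_vial_b: White with a pink cap. Small reagent vial, 25 mm diameter, 48 mm tall (body to 41 mm, then a cap of 20 mm diameter), standing upright. Origin at the centre of its underside, z along its axis. Round; grip the body. In its tray, fingertips kept 14 mm or more above its underside clear the walls.
- tweezers: Steel tweezers lying flat: 122 mm long along their own y, 11 mm wide (x), 8 mm high. Origin at the middle of the underside.
- large_vial_tray: The tray for large vials: the taller grey plastic tray with two bays, 70 x 136 mm outside (own x, y), walls 28 mm high and 4 mm thick. Fixed to the worktop. Origin at the centre of its underside, z up. The two square bays, 62 mm inside, are centred at own y = +33 mm and y = -33 mm (x = 0); their floor is 4 mm above the origin.
- small_vial_tray: The tray for small vials: the smaller, low grey plastic tray with two bays, 54 x 106 mm outside (own x, y), walls 12 mm high and 3 mm thick. Fixed. Origin at the centre of its underside. The two square bays, 48 mm inside, are centred at own y = +25.75 mm and y = -25.75 mm (x = 0); their floor is 3 mm above the origin.
- instrument_tray: Low dark steel tray without a divider, 80 x 170 mm outside (own x, y: long side along y), walls 12 mm high and 3 mm thick, with a rolled rim that reaches about 13 mm. Fixed. Origin at the centre of its underside; its floor is 3 mm above it.
- cup: Bystander: white specimen cup, 61 mm diameter, 66 mm tall, loose, standing to the right of the work. Origin at the centre of its underside.
- timer: Bystander: white bench timer, 64 x 64 x 18 mm, loose, lying flat to the left of the work. Origin at the centre of its underside.

How it is judged:
At the end, for the whole second after the job is handed in: Each large vial stands upright (within 0.1 rad) on the floor of a bay of its own in the large-vial tray, each small vial likewise in the small-vial tray, the tweezers lie flat (within 0.05 rad) on the floor of the instrument tray, all within its walls, and all are released and at rest (z of large_vial_a in the frame of large_vial_tray between -0.002 and 0.008 m and angle between each of large_vial_a, large_vial_b, small_vial_a, small_vial_b's own z axis and vertical below 0.1 rad and linear speed of each of large_vial_a, large_vial_b, small_vial_a, small_vial_b, tweezers below 0.02 m/s and z of large_vial_b in the frame of large_vial_tray between -0.002 and 0.008 m and ((x of large_vial_a in the frame of large_vial_tray between -0.018 and 0.018 m and y of large_vial_a in the frame of large_vial_tray between 0.015 and 0.051 m and x of large_vial_b in the frame of large_vial_tray between -0.018 and 0.018 m and y of large_vial_b in the frame of large_vial_tray between -0.051 and -0.015 m) or (x of large_vial_a in the frame of large_vial_tray between -0.018 and 0.018 m and y of large_vial_a in the frame of large_vial_tray between -0.051 and -0.015 m and x of large_vial_b in the frame of large_vial_tray between -0.018 and 0.018 m and y of large_vial_b in the frame of large_vial_tray between 0.015 and 0.051 m)) and z of small_vial_a in the frame of small_vial_tray between -0.002 and 0.008 m and z of small_vial_b in the frame of small_vial_tray between -0.002 and 0.008 m and ((x of small_vial_a in the frame of small_vial_tray between -0.015 and 0.015 m and y of small_vial_a in the frame of small_vial_tray between 0.011 and 0.041 m and x of small_vial_b in the frame of small_vial_tray between -0.015 and 0.015 m and y of small_vial_b in the frame of small_vial_tray between -0.041 and -0.011 m) or (x of small_vial_a in the frame of small_vial_tray between -0.015 and 0.015 m and y of small_vial_a in the frame of small_vial_tray between -0.041 and -0.011 m and x of small_vial_b in the frame of small_vial_tray between -0.015 and 0.015 m and y of small_vial_b in the frame of small_vial_tray between 0.011 and 0.041 m)) and x of tweezers in the frame of instrument_tray between -0.036 and 0.036 m and y of tweezers in the frame of instrument_tray between -0.03 and 0.03 m and z of tweezers in the frame of instrument_tray between -0.002 and 0.008 m and angle between tweezers's own z axis and vertical below 0.05 rad); the robot touches nothing.
It fails at once if a vial tips over (beyond 0.7 rad) (angle between any of large_vial_a, large_vial_b, small_vial_a, small_vial_b's own z axis and vertical above 0.7 rad).
It fails at once if the specimen cup or the timer is moved by more than 25 mm (distance of any of cup, timer from where it was at the start of the episode above 0.025 m).
It also fails if it takes over 115 s, if anything falls off the work surface, if the arm or the gripper's body presses on something with over 40 N, if the wrist force passes 120 N, or if a joint passes its speed limit or range.

## Working session

There is one attempt and no reset: what is moved stays moved. The work goes in short steps, Python scripts to look and compute and a tool call to move; the robot and the scene stay as the last step left them, time stands still between calls to the robot, and variables do not carry over. Pictures are saved under pics/ and viewed, on a budget of 14 in all, crops included, one or two more only if the job needs it, and the job is handed in when it is done.

Besides the shell and the picture viewer there is one more tool, called after "Request:" as a command line: name --argument value ..., lists and objects as JSON in quotes. servo_tool: Moves the arm, as the interface text tells. Shift numbers are shares of 40 cm and turn numbers shares of 360 degrees, none past 1 either way. Its arguments: {"type":"object","properties":{"targets":{"type":"array"},"grip":{"type":"number"},"squeeze":{"type":"number"}},"required":["targets"]}

```bash
mkdir -p pics && cat > h.py <<'E'
import numpy as np, cv2
from workcell import bot
def cloud(cam, depth):
    c=bot.get_calibration(cam); K=np.array(c["intrinsics"]);R=np.array(c["R"]);t=np.array(c["t"])
    v,u=np.mgrid[:384,:512]
    P=np.stack([(u-K[0,2])/K[0,0]*depth,(v-K[1,2])/K[1,1]*depth,depth],-1)
    W=(P-t)@R
    W[depth<=0]=np.nan
    return W
E
python3 - <<'E'
from h import *
np.set_printoptions(precision=4,suppress=True)
s=bot.observe(); print(s["clock"],s["position"],s["tool_rot"],s["grip_width"])
for cam in("top","side"):
    im,d=bot.grab_frame(cam); cv2.imwrite(f"pics/{cam}0.png",im[:,:,::-1]); W=cloud(cam,d); np.save(cam+"0.npy",W)
    c=bot.get_calibration(cam);print(cam,-np.array(c["R"]).T@np.array(c["t"]))
    for n in "large_vial_a small_vial_a tweezers large_vial_tray small_vial_tray instrument_tray cup timer".split():
        for r in bot.trace(cam,n):
            p=W[r["mask"]]; p=p[~np.isnan(p[:,0])]
            if len(p)<5: continue
            top=p[p[:,2]>np.percentile(p[:,2],95)-.004]
            (cx,cy),(w,h),a=cv2.minAreaRect(p[:,:2].astype(np.float32))
            print(n,round(r["confidence"],2),np.round(r["pixel"]),len(p),"top",top.mean(0),"rect",np.array([cx,cy,w,h,a]),"zmax",np.percentile(p[:,2],98))
E
```

```text
0.0 [ 0.204  -0.5904  0.2307] [-1.5184  1.5697  1.9559] 0.08553342335531583
top [0.3062 0.014  1.3733]
large_vial_a 0.55 [337. 215.] 103 top [ 0.4624 -0.2765  0.0706] rect [ 0.4659 -0.2806  0.0346  0.0463 45.4064] zmax 0.07319782121041297
large_vial_a 0.42 [262. 219.] 72 top [ 0.4406 -0.0081  0.0725] rect [ 0.4406 -0.0089  0.0303  0.0306  1.0835] zmax 0.07582878437786458
small_vial_a 0.36 [226. 221.] 41 top [0.4344 0.1296 0.0496] rect [ 0.433   0.1303  0.0219  0.0225 35.0125] zmax 0.05186346164363208
large_vial_tray 0.84 [322. 180.] 694 top [ 0.6138 -0.2189  0.0284] rect [ 0.6149 -0.2194  0.1358  0.0735 69.2545] zmax 0.030947544699434858
small_vial_tray 0.57 [202. 172.] 426 top [0.626  0.2313 0.0122] rect [ 0.6296  0.2364  0.1124  0.0617 66.6609] zmax 0.014584665809284003
small_vial_tray 0.27 [261. 216.] 65 top [ 0.4406 -0.0081  0.0725] rect [ 0.4394 -0.0063  0.028   0.0253  1.0533] zmax 0.07616597386103288
instrument_tray 0.6 [259. 177.] 960 top [0.6112 0.0051 0.013 ] rect [ 0.6141  0.0052  0.1739  0.083  81.8219] zmax 0.015578130201467656
cup 0.58 [374. 214.] 255 top [ 0.4813 -0.41
[... 995 characters left out ...]
 0.1292 70.2145] zmax 0.02996019233006238
small_vial_tray 0.76 [179. 229.] 527 top [0.627  0.2351 0.0118] rect [ 0.6293  0.2346  0.1079  0.0634 68.6847] zmax 0.014049692349593926
instrument_tray 0.73 [232. 197.] 825 top [0.6133 0.0194 0.0131] rect [ 0.6244 -0.0018  0.1896  0.1084 82.2303] zmax 0.015166045361348374
instrument_tray 0.24 [225. 260.] 212 top [0.4491 0.2771 0.0083] rect [ 0.4516  0.2713  0.1153  0.0263 48.6359] zmax 0.010956304632154485
cup 0.8 [324. 155.] 242 top [ 0.4791 -0.4007  0.0633] rect [ 0.4628 -0.3681  0.0507  0.1745 24.0345] zmax 0.06687831352855655
timer 0.78 [169. 283.] 588 top [0.5044 0.4183 0.0173] rect [0.5054 0.4182 0.0639 0.0628 6.0536] zmax 0.019882340904931878
```

```bash
python3 - <<'E'
from h import *
a=cv2.imread("pics/top0.png")[150:280,110:410];b=cv2.imread("pics/side0.png")[130:330,110:410]
cv2.imwrite("pics/v1.png",np.vstack([cv2.resize(a,None,fx=1.8,fy=1.8,interpolation=2),cv2.resize(b,None,fx=1.8,fy=1.8,interpolation=2)]))
# direct geometry: blobs above table in the top view
W=np.load("top0.npy"); 
m=((W[...,2]>.005)&(W[...,0]>.36)&(W[...,0]<.56)&(abs(W[...,1])<.5)).astype(np.uint8)
n,l=cv2.connectedComponents(m)
for i in range(1,n):
    p=W[l==i]
    if len(p)<15: continue
    t=p[p[:,2]>np.percentile(p[:,2],95)-.005]
    r=cv2.minAreaRect(p[:,:2].astype(np.float32)); q=cv2.fitLine(p[:,:2].astype(np.float32),cv2.DIST_L2,0,.01,.01).ravel()
    print(len(p),"top",t.mean(0).round(4),"mid",((t.min(0)+t.max(0))/2).round(4),"rect",np.round(r[0]+r[1]+(r[2],),3),"dir",np.degrees(np.arctan2(q[1],q[0])).round(1))
E
```

```text
329 top [ 0.5547 -0.4343  0.0872] mid [ 0.5512 -0.4369  0.0885] rect [ 0.546 -0.437  0.028  0.125  0.105] dir 89.4
292 top [0.5045 0.4145 0.0184] mid [0.5052 0.4167 0.0202] rect [0.507 0.419 0.064 0.072 4.303] dir 50.3
265 top [ 0.4844 -0.4191  0.0654] mid [ 0.4821 -0.4176  0.0667] rect [ 0.488 -0.424  0.06   0.077 27.679] dir -68.4
96 top [ 0.4631 -0.2753  0.0702] mid [ 0.4631 -0.2751  0.0706] rect [ 4.680e-01 -2.760e-01  4.000e-02  4.500e-02  7.042e+01] dir -57.0
74 top [ 0.4417 -0.0082  0.0717] mid [ 0.4425 -0.0078  0.0733] rect [ 4.4000e-01 -8.0000e-03  2.9000e-02  3.0000e-02  8.9778e+01] dir -28.3
47 top [0.4337 0.1291 0.049 ] mid [0.434  0.1293 0.0494] rect [4.3400e-01 1.3200e-01 2.8000e-02 2.6000e-02 8.2078e+01] dir 34.5
46 top [ 0.4477 -0.1333  0.0475] mid [ 0.4479 -0.1336  0.0486] rect [ 4.4600e-01 -1.3500e-01  2.7000e-02  2.1000e-02  8.7292e+01] dir 88.8
83 top [ 0.4219 -0.4465  0.0116] mid [ 0.4195 -0.4433  0.0143] rect [ 4.2200e-01 -4.4400e-01  1.4000e-02  1.2100e-01  3.0128e+01] dir -58.8
```

View pics/v1.png

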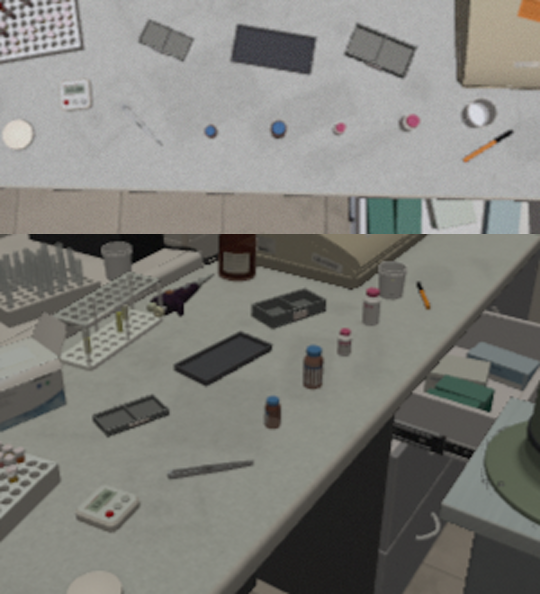

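Seen in view 1 (crop pixels): the large tray is at (380,50), the steel tray at (273,48) and the small tray at (165,40). From left to right, the tweezers are at (143,125), small brown vial (210,130), large brown (278,128), small white (339,128) and large white (410,122). Vial heights and positions agree between the two cameras. I'm starting with large_vial_a.

```bash
cat >> h.py <<'E'
from scipy.spatial.transform import Rotation as Ro
def plan(*wps):
    """waypoints (x,y,z,jaw_deg): tool-frame fractions from the present pose"""
    s=bot.observe(); p=np.array(s["position"]); R=Ro.from_euler("xyz",s["tool_rot"])
    print("t",round(s["clock"],2),"pos",p.round(4),"grip",round(s["grip_width"],4),"F",np.round(s["force"],1))
    y=R.as_matrix()[:,1]; print("jaw",np.degrees(np.arctan2(y[1],y[0])).round(1),"down",R.as_matrix()[:,0].round(3))
    for w in wps:
        G=Ro.from_euler("z",w[3]-90,degrees=True)*Ro.from_euler("y",90,degrees=True)
        d=R.inv().apply(np.array(w[:3])-p)/.4; r=(R.inv()*G).as_rotvec()/(2*np.pi)
        print(w,"->",d.round(4),r.round(4),"rows",np.linalg.norm(d)*.4/.0625)
E
python3 - <<'E'
from h import *
plan((.463,-.2745,.15,-21),(.463,-.2745,.03,-21))
# tray/tweezer geometry from side cloud
W=np.load("side0.npy")
m=((W[...,2]>.003)&(W[...,2]<.02)&(W[...,0]>.38)&(W[...,0]<.52)&(W[...,1]>.20)&(W[...,1]<.35))
p=W[m]; r=cv2.minAreaRect(p[:,:2].astype(np.float32)); q=cv2.fitLine(p[:,:2].astype(np.float32),cv2.DIST_HUBER,0,.01,.01).ravel()
print(len(p),r,np.degrees(np.arctan2(q[1],q[0])),p.mean(0),p[p[:,1].argmin()],p[p[:,1].argmax()])
E
```

```text
t 0.9 pos [ 0.2042 -0.5907  0.2313] grip 0.0853 F [-0.3 -0.8 -0.1]
jaw -70.9 down [-0. -0. -1.]
(0.463, -0.2745, 0.15, -21) -> [ 0.2032 -0.5358 -0.8699] [-0.1387  0.      0.    ] rows 6.666449165379072
(0.463, -0.2745, 0.03, -21) -> [ 0.5032 -0.5358 -0.8699] [-0.1387  0.      0.    ] rows 7.28854350344636
263 ((0.45256805419921875, 0.27462854981422424), (0.13385695219039917, 0.14857324957847595), 0.9656839370727539) 49.35456 [0.45086916 0.28153063 0.0059954 ] [0.43962263 0.20011315 0.00309273] [0.49507408 0.34964218 0.00304411]
```

Request:
servo_tool --targets '[{"x":0.1,"y":-0.5358,"z":-0.87,"wx":-0.1387},{"x":0.1,"y":-0.5358,"z":-0.87,"wx":-0.1387},{"x":0.1,"y":-0.5358,"z":-0.87,"wx":-0.1387},{"x":0.1,"y":-0.5358,"z":-0.87,"wx":-0.1387},{"x":0.1,"y":-0.5358,"z":-0.87,"wx":-0.1387},{"x":0.1,"y":-0.5358,"z":-0.87,"wx":-0.1387},{"x":0.1,"y":-0.5358,"z":-0.87,"wx":-0.1387},{"x":0.2,"y":-0.5358,"z":-0.87,"wx":-0.1387},{"x":0.2,"y":-0.5358,"z":-0.87,"wx":-0.1387},{"x":0.2,"y":-0.5358,"z":-0.87,"wx":-0.1387}]' --grip 0.45

```text
$.targets[0]: bad value
```

Request:
servo_tool --targets '[{"x":0.1,"y":-0.5358,"z":-0.87,"wx":-0.1387,"wy":0,"wz":0},{"x":0.1,"y":-0.5358,"z":-0.87,"wx":-0.1387,"wy":0,"wz":0},{"x":0.1,"y":-0.5358,"z":-0.87,"wx":-0.1387,"wy":0,"wz":0},{"x":0.1,"y":-0.5358,"z":-0.87,"wx":-0.1387,"wy":0,"wz":0},{"x":0.1,"y":-0.5358,"z":-0.87,"wx":-0.1387,"wy":0,"wz":0},{"x":0.1,"y":-0.5358,"z":-0.87,"wx":-0.1387,"wy":0,"wz":0},{"x":0.1,"y":-0.5358,"z":-0.87,"wx":-0.1387,"wy":0,"wz":0},{"x":0.2,"y":-0.5358,"z":-0.87,"wx":-0.1387,"wy":0,"wz":0},{"x":0.2,"y":-0.5358,"z":-0.87,"wx":-0.1387,"wy":0,"wz":0},{"x":0.2,"y":-0.5358,"z":-0.87,"wx":-0.1387,"wy":0,"wz":0}]' --grip 0.45

```text
clock: 2.15
position: [0.4632, -0.2751, 0.1523]
tool_rot: [1.237, 1.57, -0.701]
force: [0.8, 0.4, 0.6]
grip_width: 0.0618
```

```bash
python3 - <<'E'
from h import *
plan((.463,-.2745,.03,-21))
for c in("top","side"):
    im,d=bot.grab_frame(c)
    cv2.imwrite(f"pics/{c}1.png",im[:,:,::-1])
a=cv2.imread("pics/top1.png")[150:260,260:410];b=cv2.imread("pics/side1.png")[110:220,240:390]
cv2.imwrite("pics/v2.png",np.hstack([cv2.resize(x,None,fx=2.6,fy=2.6,interpolation=2) for x in(a,b)]))
E
```

```text
t 2.15 pos [ 0.4632 -0.2751  0.1523] grip 0.0618 F [0.8 0.4 0.6]
jaw -21.0 down [ 0. -0. -1.]
(0.463, -0.2745, 0.03, -21) -> [ 0.3058 -0.001  -0.0013] [-0.0001  0.     -0.0001] rows 1.9570119786605469
```

View pics/v2.png

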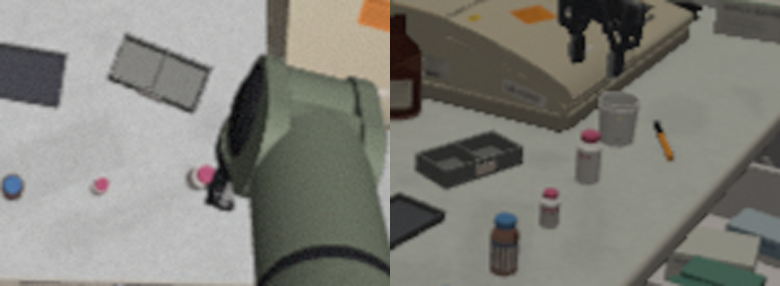

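View 2: the top crop shows the jaws beside and over the white vial's cap at about (205,177). The side crop shows both fingertips, at (577,45) and (615,65), above the vial at (590,155). That fits the parallax from height, so I'm descending and gripping.

Request:
servo_tool --targets '[{"x":0.15,"y":-0.001,"z":-0.0013,"wx":0,"wy":0,"wz":0},{"x":0.25,"y":-0.001,"z":-0.0013,"wx":0,"wy":0,"wz":0},{"x":0.306,"y":-0.001,"z":-0.0013,"wx":0,"wy":0,"wz":0},{"x":0.306,"y":-0.001,"z":-0.0013,"wx":0,"wy":0,"wz":0},{"x":0.306,"y":-0.001,"z":-0.0013,"wx":0,"wy":0,"wz":0}]'

```text
clock: 2.88
position: [0.464, -0.2753, 0.0316]
tool_rot: [1.398, 1.567, -0.541]
force: [0.4, -0.2, 0.9]
grip_width: 0.0621
```

Request:
servo_tool --targets '[{"x":0,"y":0,"z":0,"wx":0,"wy":0,"wz":0},{"x":0,"y":0,"z":0,"wx":0,"wy":0,"wz":0},{"x":0,"y":0,"z":0,"wx":0,"wy":0,"wz":0},{"x":0,"y":0,"z":0,"wx":0,"wy":0,"wz":0},{"x":0,"y":0,"z":0,"wx":0,"wy":0,"wz":0},{"x":0,"y":0,"z":0,"wx":0,"wy":0,"wz":0}]' --grip -1 --squeeze 30

```text
clock: 3.62
position: [0.4645, -0.2757, 0.0328]
tool_rot: [1.366, 1.566, -0.573]
force: [-2.4, 0.8, 12.6]
grip_width: 0.0319
```

Request:
servo_tool --targets '[{"x":-0.1,"y":0,"z":0,"wx":0,"wy":0,"wz":0},{"x":-0.2,"y":0,"z":0,"wx":0,"wy":0,"wz":0},{"x":-0.2,"y":0,"z":0,"wx":0,"wy":0,"wz":0},{"x":-0.2,"y":0,"z":0,"wx":0,"wy":0,"wz":0}]'

```text
clock: 4.12
position: [0.4639, -0.2756, 0.1127]
tool_rot: [1.332, 1.566, -0.607]
force: [0.0, 0.1, -0.4]
grip_width: 0.032
```

```bash
python3 - <<'E'
from h import *
plan((.602,-.250,.11,-21),(.602,-.250,.037,-21))
for c in("top","side"):
    im,d=bot.grab_frame(c)
    cv2.imwrite(f"pics/{c}2.png",im[:,:,::-1])
b=cv2.imread("pics/side2.png")[100:220,240:390]
cv2.imwrite("pics/v3.png",cv2.resize(b,None,fx=4,fy=4,interpolation=2))
E
```

```text
t 4.12 pos [ 0.4639 -0.2756  0.1127] grip 0.032 F [ 0.   0.1 -0.4]
jaw -21.1 down [ 0.004 -0.003 -1.   ]
(0.602, -0.25, 0.11, -21) -> [ 0.008   0.2989 -0.1839] [-0.0003  0.0002 -0.0008] rows 2.2468734410797015
(0.602, -0.25, 0.037, -21) -> [ 0.1905  0.298  -0.1841] [-0.0003  0.0002 -0.0008] rows 2.5520743094604796
```

View pics/v3.png

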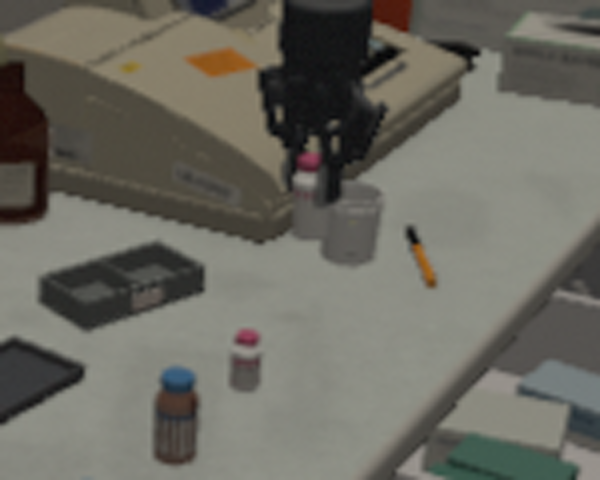

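View 3: the white vial hangs upright in the jaws at about (308,195), clear of the table. Next is the large tray's near bay.

Request:
servo_tool --targets '[{"x":0.008,"y":0.15,"z":-0.092,"wx":0,"wy":0,"wz":-0.0008},{"x":0.008,"y":0.2989,"z":-0.184,"wx":0,"wy":0,"wz":-0.0008},{"x":0.008,"y":0.2989,"z":-0.184,"wx":0,"wy":0,"wz":-0.0008},{"x":0.008,"y":0.2989,"z":-0.184,"wx":0,"wy":0,"wz":-0.0008},{"x":0.1,"y":0.2985,"z":-0.184,"wx":0,"wy":0,"wz":-0.0008},{"x":0.16,"y":0.298,"z":-0.184,"wx":0,"wy":0,"wz":-0.0008},{"x":0.18,"y":0.298,"z":-0.184,"wx":0,"wy":0,"wz":-0.0008},{"x":0.188,"y":0.298,"z":-0.184,"wx":0,"wy":0,"wz":-0.0008},{"x":0.188,"y":0.298,"z":-0.184,"wx":0,"wy":0,"wz":-0.0008},{"x":0.188,"y":0.298,"z":-0.184,"wx":0,"wy":0,"wz":-0.0008}]'

```text
clock: 5.48
position: [0.6019, -0.2499, 0.038]
tool_rot: [-0.244, 1.57, -2.183]
force: [0.5, -0.3, -0.3]
grip_width: 0.0315
```

```bash
python3 - <<'E'
from h import *
plan((.602,-.250,.037,-21))
for c in("top","side"):
    im,d=bot.grab_frame(c)
    cv2.imwrite(f"pics/{c}3.png",im[:,:,::-1])
b=cv2.imread("pics/side3.png")[110:210,210:350];a=cv2.imread("pics/top3.png")[150:250,260:400]
cv2.imwrite("pics/v4.png",np.hstack([cv2.resize(x,None,fx=2.8,fy=2.8,interpolation=2) for x in(a,b)]))
E
```

```text
t 5.47 pos [ 0.6019 -0.2499  0.038 ] grip 0.0315 F [ 0.5 -0.3 -0.3]
jaw -21.1 down [-0.001 -0.001 -1.   ]
(0.602, -0.25, 0.037, -21) -> [0.0024 0.0002 0.0002] [-0.0003  0.0002  0.    ] rows 0.015642960055219195
```

View pics/v4.png

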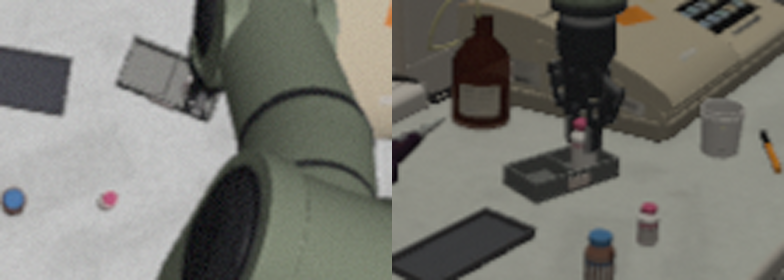

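View 4: the vial stands inside the right-hand bay, at about (583,145) in the combined image. I'm releasing it and lifting.

Request:
servo_tool --targets '[{"x":0.001,"y":0,"z":0,"wx":0,"wy":0,"wz":0},{"x":0.001,"y":0,"z":0,"wx":0,"wy":0,"wz":0},{"x":0.001,"y":0,"z":0,"wx":0,"wy":0,"wz":0},{"x":-0.05,"y":0,"z":0,"wx":0,"wy":0,"wz":0},{"x":-0.2,"y":0,"z":0,"wx":0,"wy":0,"wz":0},{"x":-0.3,"y":0,"z":0,"wx":0,"wy":0,"wz":0},{"x":-0.3,"y":0,"z":0,"wx":0,"wy":0,"wz":0}]' --grip 0.45

```text
clock: 6.45
position: [0.6037, -0.2503, 0.1626]
tool_rot: [1.425, 1.565, -0.515]
force: [-0.3, -0.3, -1.0]
grip_width: 0.0619
```

```bash
python3 - <<'E'
from h import *
plan((.442,-.0075,.155,-21),(.442,-.0075,.03,-21))
E
```

```text
t 6.45 pos [ 0.6037 -0.2503  0.1626] grip 0.0619 F [-0.3 -0.3 -1. ]
jaw -21.1 down [ 0.005 -0.003 -1.   ]
(0.442, -0.0075, 0.155, -21) -> [ 0.0151 -0.5957 -0.4206] [-0.0003  0.0001 -0.0009] rows 4.668306049203864
(0.442, -0.0075, 0.03, -21) -> [ 0.3276 -0.5975 -0.4209] [-0.0003  0.0001 -0.0009] rows 5.126140529205823
```

Request:
servo_tool --targets '[{"x":0.0,"y":-0.5957,"z":-0.4206,"wx":0,"wy":0,"wz":-0.0009},{"x":0.0,"y":-0.5957,"z":-0.4206,"wx":0,"wy":0,"wz":-0.0009},{"x":0.0,"y":-0.5957,"z":-0.4206,"wx":0,"wy":0,"wz":-0.0009},{"x":0.0,"y":-0.5957,"z":-0.4206,"wx":0,"wy":0,"wz":-0.0009},{"x":0.0,"y":-0.5957,"z":-0.4206,"wx":0,"wy":0,"wz":-0.0009},{"x":0.0,"y":-0.5957,"z":-0.4206,"wx":0,"wy":0,"wz":-0.0009},{"x":0.0,"y":-0.5957,"z":-0.4206,"wx":0,"wy":0,"wz":-0.0009},{"x":0.15,"y":-0.5965,"z":-0.4208,"wx":0,"wy":0,"wz":-0.0009},{"x":0.26,"y":-0.597,"z":-0.4209,"wx":0,"wy":0,"wz":-0.0009},{"x":0.328,"y":-0.5975,"z":-0.4209,"wx":0,"wy":0,"wz":-0.0009},{"x":0.328,"y":-0.5975,"z":-0.4209,"wx":0,"wy":0,"wz":-0.0009},{"x":0.328,"y":-0.5975,"z":-0.4209,"wx":0,"wy":0,"wz":-0.0009}]'

```text
clock: 7.95
position: [0.4426, -0.008, 0.0306]
tool_rot: [0.876, 1.57, -1.064]
force: [0.7, 0.2, 0.9]
grip_width: 0.0619
```

Request:
servo_tool --targets '[{"x":0,"y":0,"z":0,"wx":0,"wy":0,"wz":0},{"x":0,"y":0,"z":0,"wx":0,"wy":0,"wz":0},{"x":0,"y":0,"z":0,"wx":0,"wy":0,"wz":0},{"x":0,"y":0,"z":0,"wx":0,"wy":0,"wz":0},{"x":0,"y":0,"z":0,"wx":0,"wy":0,"wz":0},{"x":0,"y":0,"z":0,"wx":0,"wy":0,"wz":0}]' --grip -1

```text
clock: 8.7
position: [0.4433, -0.008, 0.0315]
tool_rot: [1.499, 1.568, -0.441]
force: [-1.2, 0.7, 12.3]
grip_width: 0.0319
```

Request:
servo_tool --targets '[{"x":-0.1,"y":0,"z":0,"wx":0,"wy":0,"wz":0},{"x":-0.25,"y":0,"z":0,"wx":0,"wy":0,"wz":0},{"x":-0.25,"y":0,"z":0,"wx":0,"wy":0,"wz":0},{"x":-0.25,"y":0,"z":0,"wx":0,"wy":0,"wz":0}]'

```text
clock: 9.2
position: [0.4431, -0.0082, 0.1318]
tool_rot: [1.547, 1.567, -0.394]
force: [0.5, 0.2, -1.2]
grip_width: 0.0315
```

```bash
python3 - <<'E'
from h import *
plan((.626,-.188,.13,-21),(.626,-.188,.037,-21))
for c in("top","side"):
    im,d=bot.grab_frame(c)
    cv2.imwrite(f"pics/{c}4.png",im[:,:,::-1])
b=cv2.imread("pics/side4.png")[100:240,210:390];a=cv2.imread("pics/top4.png")[150:250,240:400]
cv2.imwrite("pics/v5.png",np.hstack([cv2.resize(x,(400,400*x.shape[0]//x.shape[1]),interpolation=2)[:250] for x in(a,b)]))
E
```

```text
t 9.2 pos [ 0.4431 -0.0082  0.1318] grip 0.0315 F [ 0.5  0.2 -1.2]
jaw -21.2 down [ 0.003 -0.001 -1.   ]
(0.626, -0.188, 0.13, -21) -> [0.0066 0.5889 0.2537] [-0.0005  0.     -0.0006] rows 4.1041932732535145
(0.626, -0.188, 0.037, -21) -> [0.2391 0.5881 0.2537] [-0.0005  0.     -0.0006] rows 4.37552281604792
```

View pics/v5.png

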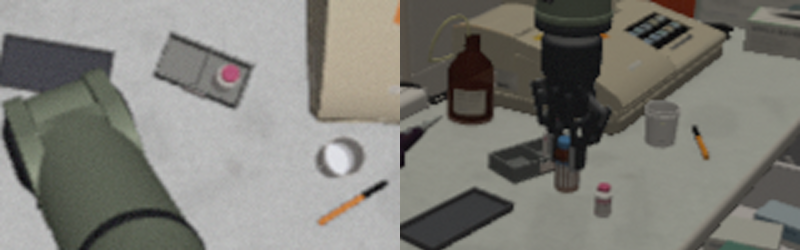

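View 5: large_vial_a stands in the right bay, at (228,75) in the left crop. The brown large vial is held upright at (566,165). I'm carrying it to the other bay.

Request:
servo_tool --targets '[{"x":0.006,"y":0.2,"z":0.086,"wx":0,"wy":0,"wz":-0.0006},{"x":0.006,"y":0.4,"z":0.172,"wx":0,"wy":0,"wz":-0.0006},{"x":0.006,"y":0.5889,"z":0.2537,"wx":0,"wy":0,"wz":-0.0006},{"x":0.006,"y":0.5889,"z":0.2537,"wx":0,"wy":0,"wz":-0.0006},{"x":0.006,"y":0.5889,"z":0.2537,"wx":0,"wy":0,"wz":-0.0006},{"x":0.006,"y":0.5889,"z":0.2537,"wx":0,"wy":0,"wz":-0.0006},{"x":0.1,"y":0.5885,"z":0.2537,"wx":0,"wy":0,"wz":-0.0006},{"x":0.19,"y":0.5881,"z":0.2537,"wx":0,"wy":0,"wz":-0.0006},{"x":0.225,"y":0.5881,"z":0.2537,"wx":0,"wy":0,"wz":-0.0006},{"x":0.241,"y":0.5881,"z":0.2537,"wx":0,"wy":0,"wz":-0.0006},{"x":0.241,"y":0.5881,"z":0.2537,"wx":0,"wy":0,"wz":-0.0006},{"x":0.241,"y":0.5881,"z":0.2537,"wx":0,"wy":0,"wz":-0.0006}]'

```text
clock: 10.8
position: [0.6259, -0.1875, 0.036]
tool_rot: [-1.044, 1.57, -2.984]
force: [0.8, -0.2, -0.8]
grip_width: 0.0313
```

Request:
servo_tool --targets '[{"x":0.001,"y":0,"z":0,"wx":0,"wy":0,"wz":0},{"x":0.001,"y":0,"z":0,"wx":0,"wy":0,"wz":0},{"x":0.001,"y":0,"z":0,"wx":0,"wy":0,"wz":0},{"x":-0.05,"y":0,"z":0,"wx":0,"wy":0,"wz":0},{"x":-0.2,"y":0,"z":0,"wx":0,"wy":0,"wz":0},{"x":-0.3,"y":0,"z":0,"wx":0,"wy":0,"wz":0},{"x":-0.3,"y":0,"z":0,"wx":0,"wy":0,"wz":0}]' --grip 0.3

```text
clock: 11.68
position: [0.6278, -0.1879, 0.1608]
tool_rot: [1.607, 1.565, -0.333]
force: [-0.7, 0.1, -0.0]
grip_width: 0.0554
```

```bash
python3 - <<'E'
from h import *
plan((.4475,-.133,.13,-21),(.4475,-.133,.014,-21))
E
```

```text
t 11.68 pos [ 0.6278 -0.1879  0.1608] grip 0.0554 F [-0.7  0.1 -0. ]
jaw -21.2 down [ 0.005 -0.002 -1.   ]
(0.4475, -0.133, 0.13, -21) -> [ 0.0744 -0.4702  0.0347] [-0.0005 -0.     -0.0009] rows 3.0548407634685035
(0.4475, -0.133, 0.014, -21) -> [ 0.3644 -0.4718  0.0348] [-0.0005 -0.     -0.0009] rows 3.8214939066278912
```

Request:
servo_tool --targets '[{"x":0.02,"y":-0.4702,"z":0.0347,"wx":0,"wy":0,"wz":-0.0009},{"x":0.02,"y":-0.4702,"z":0.0347,"wx":0,"wy":0,"wz":-0.0009},{"x":0.02,"y":-0.4702,"z":0.0347,"wx":0,"wy":0,"wz":-0.0009},{"x":0.02,"y":-0.4702,"z":0.0347,"wx":0,"wy":0,"wz":-0.0009},{"x":0.06,"y":-0.4702,"z":0.0347,"wx":0,"wy":0,"wz":-0.0009},{"x":0.15,"y":-0.471,"z":0.0347,"wx":0,"wy":0,"wz":-0.0009},{"x":0.25,"y":-0.471,"z":0.0348,"wx":0,"wy":0,"wz":-0.0009},{"x":0.34,"y":-0.4718,"z":0.0348,"wx":0,"wy":0,"wz":-0.0009},{"x":0.3644,"y":-0.4718,"z":0.0348,"wx":0,"wy":0,"wz":-0.0009},{"x":0.3644,"y":-0.4718,"z":0.0348,"wx":0,"wy":0,"wz":-0.0009},{"x":0.3644,"y":-0.4718,"z":0.0348,"wx":0,"wy":0,"wz":-0.0009}]'

```text
clock: 13.05
position: [0.4483, -0.1333, 0.0152]
tool_rot: [1.835, 1.569, -0.105]
force: [-0.4, -0.0, -0.0]
grip_width: 0.0553
```

Request:
servo_tool --targets '[{"x":0,"y":0,"z":0,"wx":0,"wy":0,"wz":0},{"x":0,"y":0,"z":0,"wx":0,"wy":0,"wz":0},{"x":0,"y":0,"z":0,"wx":0,"wy":0,"wz":0},{"x":0,"y":0,"z":0,"wx":0,"wy":0,"wz":0},{"x":0,"y":0,"z":0,"wx":0,"wy":0,"wz":0},{"x":0,"y":0,"z":0,"wx":0,"wy":0,"wz":0}]' --grip -1

```text
clock: 13.8
position: [0.4488, -0.1335, 0.016]
tool_rot: [1.711, 1.568, -0.23]
force: [-0.8, -0.1, 13.7]
grip_width: 0.0237
```

Request:
servo_tool --targets '[{"x":-0.1,"y":0,"z":0,"wx":0,"wy":0,"wz":0},{"x":-0.25,"y":0,"z":0,"wx":0,"wy":0,"wz":0},{"x":-0.25,"y":0,"z":0,"wx":0,"wy":0,"wz":0},{"x":-0.25,"y":0,"z":0,"wx":0,"wy":0,"wz":0}]'

```text
clock: 14.3
position: [0.4484, -0.1337, 0.1161]
tool_rot: [1.642, 1.567, -0.299]
force: [-0.2, -0.1, -0.9]
grip_width: 0.0234
```

```bash
python3 - <<'E'
from h import *
plan((.638,.257,.10,-22),(.638,.257,.018,-22))
for c in("top","side"):
    im,d=bot.grab_frame(c)
    cv2.imwrite(f"pics/{c}5.png",im[:,:,::-1])
b=cv2.imread("pics/side5.png")[100:240,210:390];a=cv2.imread("pics/top5.png")[150:250,240:400]
cv2.imwrite("pics/v6.png",np.hstack([cv2.resize(x,(400,400*x.shape[0]//x.shape[1]),interpolation=2)[:250] for x in(a,b)]))
E
```

```text
t 14.3 pos [ 0.4484 -0.1337  0.1161] grip 0.0234 F [-0.2 -0.1 -0.9]
jaw -21.2 down [ 0.003 -0.001 -1.   ]
(0.638, 0.257, 0.1, -22) -> [ 0.0408  0.0884 -1.082 ] [ 0.0022 -0.     -0.0006] rows 6.9525397113970815
(0.638, 0.257, 0.018, -22) -> [ 0.2458  0.0877 -1.0819] [ 0.0022 -0.     -0.0006] rows 7.122855734824639
```

View pics/v6.png

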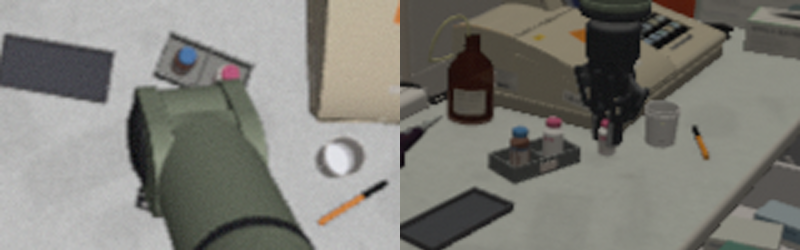

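View 6: both large vials stand upright in their bays, at (518,143) and (553,133). The small white vial is held upright at (605,138). I'm moving to the small tray in two stages, and checking the clearance around it on the way.

Request:
servo_tool --targets '[{"x":0.0,"y":0.07,"z":-0.15,"wx":0.0022,"wy":0,"wz":-0.0006},{"x":0.0,"y":0.07,"z":-0.3,"wx":0.0022,"wy":0,"wz":-0.0006},{"x":0.0,"y":0.07,"z":-0.45,"wx":0.0022,"wy":0,"wz":-0.0006},{"x":0.0,"y":0.07,"z":-0.6,"wx":0.0022,"wy":0,"wz":-0.0006},{"x":0.0,"y":0.07,"z":-0.75,"wx":0.0022,"wy":0,"wz":-0.0006},{"x":0.0,"y":0.08,"z":-0.9,"wx":0.0022,"wy":0,"wz":-0.0006},{"x":0.0,"y":0.088,"z":-0.96,"wx":0.0022,"wy":0,"wz":-0.0006},{"x":0.0,"y":0.088,"z":-0.96,"wx":0.0022,"wy":0,"wz":-0.0006}]'

```text
clock: 15.4
position: [0.6188, 0.2141, 0.1134]
tool_rot: [-1.428, 1.566, 2.904]
force: [-0.1, -0.7, 0.0]
grip_width: 0.0237
```

```bash
python3 - <<'E'
from h import *
plan((.638,.257,.08,-22),(.638,.257,.0195,-22))
W=np.load("top0.npy")
for a in (.60,.66,.70,.74): print(a,[round(float(np.nanmax(W[...,2][(W[...,0]>a)&(W[...,0]<a+.05)&(W[...,1]>b)&(W[...,1]<b+.05)],initial=-1)),3) for b in np.arange(.1,.4,.05)])
E
```

```text
t 15.4 pos [0.6188 0.2141 0.1134] grip 0.0237 F [-0.1 -0.7  0. ]
jaw -21.8 down [-0.004  0.001 -1.   ]
(0.638, 0.257, 0.08, -22) -> [ 0.0835  0.005  -0.1174] [0.0005 0.0001 0.0007] rows 0.9225259554871377
(0.638, 0.257, 0.0195, -22) -> [ 0.2347  0.0056 -0.1175] [0.0005 0.0001 0.0007] rows 1.680414667814503
0.6 [0.011, 0.018, 0.014, 0.019, 0.007, 0.008, 0.057]
0.66 [0.008, 0.008, 0.01, 0.015, 0.008, 0.007, 0.057]
0.7 [0.008, 0.009, 0.133, 0.114, 0.086, 0.008, 0.058]
0.74 [0.097, 0.092, 0.137, 0.114, 0.095, 0.091, 0.104]
```

```bash
python3 - <<'E'
from h import *
for f in("top0.npy","side0.npy"):
  W=np.load(f)
  for b in np.arange(.16,.34,.03):
    m=(W[...,2]>.03)&(W[...,0]>.58)&(W[...,0]<.8)&(W[...,1]>b)&(W[...,1]<b+.03)
    x=W[m]; x=x[x[:,0].argsort()]; print(f,b.round(2),len(x),x[:4].round(3).tolist())
E
```

```text
top0.npy 0.16 17 [[0.782, 0.161, 0.092], [0.782, 0.165, 0.049], [0.782, 0.165, 0.09], [0.782, 0.167, 0.069]]
top0.npy 0.19 0 []
top0.npy 0.22 41 [[0.743, 0.246, 0.119], [0.745, 0.24, 0.133], [0.745, 0.246, 0.122], [0.751, 0.236, 0.137]]
top0.npy 0.25 158 [[0.729, 0.274, 0.079], [0.729, 0.27, 0.079], [0.732, 0.273, 0.082], [0.734, 0.271, 0.078]]
top0.npy 0.28 143 [[0.734, 0.282, 0.076], [0.734, 0.286, 0.075], [0.735, 0.29, 0.074], [0.735, 0.281, 0.084]]
top0.npy 0.31 127 [[0.741, 0.315, 0.076], [0.741, 0.312, 0.076], [0.743, 0.314, 0.081], [0.743, 0.326, 0.08]]
top0.npy 0.34 110 [[0.748, 0.341, 0.076], [0.748, 0.343, 0.086], [0.751, 0.352, 0.078], [0.751, 0.357, 0.075]]
side0.npy 0.16 63 [[0.779, 0.17, 0.055], [0.779, 0.17, 0.051], [0.78, 0.163, 0.092], [0.781, 0.17, 0.064]]
side0.npy 0.19 0 []
side0.npy 0.22 175 [[0.74, 0.245, 0.125], [0.741, 0.249, 0.117], [0.742, 0.247, 0.125], [0.742, 0.242, 0.133]]
side0.npy 0.25 232 [[0.731, 0.269, 0.079], [0.731, 0.269, 0.075], [0.732, 0.275, 0.078], [0.733, 0.272, 0.076]]
side0.npy 0.28 295 [[0.733, 0.282, 0.078], [0.734, 0.285, 0.079], [0.735, 0.284, 0.081], [0.735, 0.288, 0.077]]
side0.npy 0.31 289 [[0.741, 0.311, 0.077], [0.741, 0.318, 0.077], [0.743, 0.313, 0.077], [0.743, 0.316, 0.079]]
side0.npy 0.34 287 [[0.749, 0.342, 0.077], [0.749, 0.348, 0.077], [0.75, 0.354, 0.08], [0.75, 0.34, 0.079]]
```

The rack behind starts at x = 0.73 and the gripper reaches at most about 0.69, so it clears. I'm placing the vial.

Request:
servo_tool --targets '[{"x":0.04,"y":0.005,"z":-0.1174,"wx":0,"wy":0,"wz":0.0007},{"x":0.06,"y":0.005,"z":-0.1174,"wx":0,"wy":0,"wz":0.0007},{"x":0.08,"y":0.005,"z":-0.1174,"wx":0,"wy":0,"wz":0.0007},{"x":0.16,"y":0.005,"z":-0.1174,"wx":0,"wy":0,"wz":0.0007},{"x":0.215,"y":0.0056,"z":-0.1175,"wx":0,"wy":0,"wz":0.0007},{"x":0.2347,"y":0.0056,"z":-0.1175,"wx":0,"wy":0,"wz":0.0007},{"x":0.2347,"y":0.0056,"z":-0.1175,"wx":0,"wy":0,"wz":0.0007},{"x":0.2347,"y":0.0056,"z":-0.1175,"wx":0,"wy":0,"wz":0.0007}]'

```text
clock: 16.4
position: [0.6383, 0.2568, 0.02]
tool_rot: [1.093, 1.57, -0.859]
force: [0.2, -1.0, -0.8]
grip_width: 0.0237
```

```bash
python3 - <<'E'
from h import *
plan((.638,.257,.0195,-22))
for c in("top","side"):
    im,d=bot.grab_frame(c)
    cv2.imwrite(f"pics/{c}6.png",im[:,:,::-1])
b=cv2.imread("pics/side6.png")[170:290,130:280];a=cv2.imread("pics/top6.png")[130:250,130:280]
cv2.imwrite("pics/v7.png",np.hstack([cv2.resize(x,(400,400*x.shape[0]//x.shape[1]),interpolation=2) for x in(a,b)]))
E
```

```text
t 16.4 pos [0.6383 0.2568 0.02  ] grip 0.0237 F [ 0.2 -1.  -0.8]
jaw -21.8 down [ 0. -0. -1.]
(0.638, 0.257, 0.0195, -22) -> [ 0.0012 -0.0009 -0.0002] [ 0.0005  0.     -0.0001] rows 0.009634818396796875
```

View pics/v7.png

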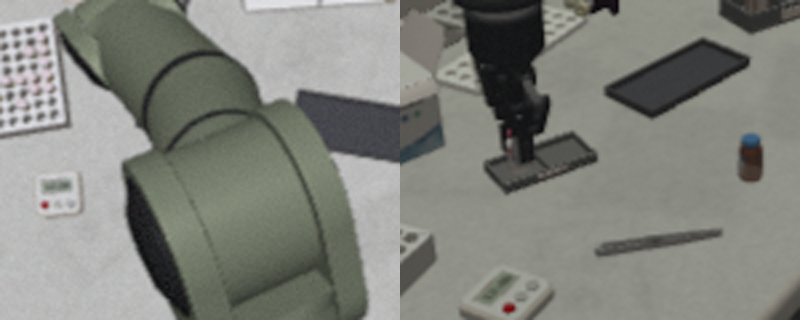

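View 7: the fingers and the white vial are in the left bay at (515,155), inside the tray walls. I'm releasing it and moving to small_vial_a.

Request:
servo_tool --targets '[{"x":0.001,"y":0,"z":0,"wx":0,"wy":0,"wz":0},{"x":0.001,"y":0,"z":0,"wx":0,"wy":0,"wz":0},{"x":0.001,"y":0,"z":0,"wx":0,"wy":0,"wz":0},{"x":-0.05,"y":0,"z":0,"wx":0,"wy":0,"wz":0},{"x":-0.2,"y":0,"z":0,"wx":0,"wy":0,"wz":0},{"x":-0.25,"y":0,"z":0,"wx":0,"wy":0,"wz":0},{"x":-0.25,"y":0,"z":0,"wx":0,"wy":0,"wz":0}]' --grip 0.25

```text
clock: 17.38
position: [0.6392, 0.2573, 0.1227]
tool_rot: [2.175, 1.567, 0.223]
force: [0.1, -0.2, -0.1]
grip_width: 0.0532
```

```bash
python3 - <<'E'
from h import *
plan((.434,.130,.12,-22),(.434,.130,.014,-22))
E
```

```text
t 17.38 pos [0.6392 0.2573 0.1227] grip 0.0532 F [ 0.1 -0.2 -0.1]
jaw -21.8 down [ 0.004  0.001 -1.   ]
(0.434, 0.13, 0.12, -22) -> [ 0.0046 -0.3578  0.4862] [ 0.0004 -0.0004 -0.0005] rows 3.8634901666350183
(0.434, 0.13, 0.014, -22) -> [ 0.2696 -0.3587  0.4868] [ 0.0004 -0.0004 -0.0005] rows 4.236727855921813
```

Request:
servo_tool --targets '[{"x":0.0,"y":-0.3578,"z":0.4862,"wx":0,"wy":0,"wz":-0.0005},{"x":0.0,"y":-0.3578,"z":0.4862,"wx":0,"wy":0,"wz":-0.0005},{"x":0.0,"y":-0.3578,"z":0.4862,"wx":0,"wy":0,"wz":-0.0005},{"x":0.0,"y":-0.3578,"z":0.4862,"wx":0,"wy":0,"wz":-0.0005},{"x":0.0,"y":-0.3578,"z":0.4862,"wx":0,"wy":0,"wz":-0.0005},{"x":0.0,"y":-0.3578,"z":0.4862,"wx":0,"wy":0,"wz":-0.0005},{"x":0.1,"y":-0.358,"z":0.4865,"wx":0,"wy":0,"wz":-0.0005},{"x":0.2,"y":-0.3585,"z":0.4868,"wx":0,"wy":0,"wz":-0.0005},{"x":0.255,"y":-0.3587,"z":0.4868,"wx":0,"wy":0,"wz":-0.0005},{"x":0.27,"y":-0.3587,"z":0.4868,"wx":0,"wy":0,"wz":-0.0005},{"x":0.27,"y":-0.3587,"z":0.4868,"wx":0,"wy":0,"wz":-0.0005},{"x":0.27,"y":-0.3587,"z":0.4868,"wx":0,"wy":0,"wz":-0.0005}]'

```text
clock: 18.88
position: [0.4346, 0.1303, 0.0146]
tool_rot: [2.842, 1.567, 0.89]
force: [0.4, -0.1, -0.2]
grip_width: 0.053
```

Request:
servo_tool --targets '[{"x":0,"y":0,"z":0,"wx":0,"wy":0,"wz":0},{"x":0,"y":0,"z":0,"wx":0,"wy":0,"wz":0},{"x":0,"y":0,"z":0,"wx":0,"wy":0,"wz":0},{"x":0,"y":0,"z":0,"wx":0,"wy":0,"wz":0},{"x":0,"y":0,"z":0,"wx":0,"wy":0,"wz":0},{"x":0,"y":0,"z":0,"wx":0,"wy":0,"wz":0}]' --grip -1

```text
clock: 19.62
position: [0.4351, 0.1304, 0.0152]
tool_rot: [2.678, 1.566, 0.726]
force: [-0.8, 0.6, 10.5]
grip_width: 0.0235
```

Request:
servo_tool --targets '[{"x":-0.1,"y":0,"z":0,"wx":0,"wy":0,"wz":0},{"x":-0.25,"y":0,"z":0,"wx":0,"wy":0,"wz":0},{"x":-0.25,"y":0,"z":0,"wx":0,"wy":0,"wz":0},{"x":-0.25,"y":0,"z":0,"wx":0,"wy":0,"wz":0}]'

```text
clock: 20.12
position: [0.4348, 0.1298, 0.1153]
tool_rot: [2.578, 1.566, 0.625]
force: [0.8, -0.0, -0.7]
grip_width: 0.0238
```

```bash
python3 - <<'E'
from h import *
plan((.618,.209,.10,-22),(.618,.209,.0195,-22))
for c in("top","side"):
    im,d=bot.grab_frame(c)
    cv2.imwrite(f"pics/{c}7.png",im[:,:,::-1]); W=cloud(c,d); np.save(c+"7.npy",W)
    for n in("small_vial_a","tweezers"):
        for r in bot.trace(c,n):
            p=W[r["mask"]];p=p[p[:,2]>.003]; q=cv2.fitLine(p[:,:2].astype(np.float32),cv2.DIST_HUBER,0,.01,.01).ravel() if len(p)>3 else [1,0]
            u=np.array(q[:2]); s=(p[:,:2]-p[:,:2].mean(0))@u
            print(c,n,round(r["confidence"],2),np.round(r["pixel"]),p.mean(0).round(4),np.degrees(np.arctan2(q[1],q[0])).round(1),"ends",(p[:,:2].mean(0)+np.outer([s.min(),s.max()],u)).round(4).tolist())
b=cv2.imread("pics/side7.png")[170:290,150:300];a=cv2.imread("pics/top7.png")[130:250,150:300]
cv2.imwrite("pics/v8.png",np.hstack([cv2.resize(x,(400,400*x.shape[0]//x.shape[1]),interpolation=2) for x in(a,b)]))
E
```

```text
t 20.12 pos [0.4348 0.1298 0.1153] grip 0.0238 F [ 0.8 -0.  -0.7]
jaw -21.9 down [ 0.004  0.003 -1.   ]
(0.618, 0.209, 0.1, -22) -> [ 0.0407  0.3509 -0.3543] [ 0.0003 -0.0007 -0.0004] rows 3.2022134863340783
(0.618, 0.209, 0.0195, -22) -> [ 0.2419  0.3504 -0.3535] [ 0.0003 -0.0007 -0.0004] rows 3.541823225419451
top tweezers 0.59 [311. 171.] [ 0.6185 -0.1833  0.0583] 66.0 ends [[0.6124, -0.1971], [0.6245, -0.1699]]
side small_vial_a 0.47 [173. 226.] [0.6325 0.2608 0.0315] 42.7 ends [[0.6237, 0.2527], [0.6418, 0.2694]]
side small_vial_a 0.42 [261. 198.] [0.4355 0.1391 0.1221] -7.7 ends [[0.4259, 0.1404], [0.4438, 0.138]]
side tweezers 0.51 [225. 263.] [0.4509 0.2796 0.007 ] 48.3 ends [[0.4092, 0.2328], [0.4858, 0.3188]]
```

View pics/v8.png

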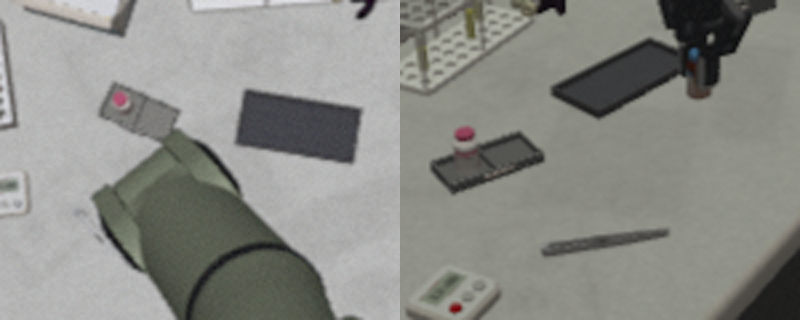

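View 8: the small white vial stands in the tray's left bay at (465,145), and the brown small vial is held upright at (697,75). I'm placing it in the free bay.

Request:
servo_tool --targets '[{"x":0.0,"y":0.117,"z":-0.118,"wx":0,"wy":-0.0007,"wz":-0.0004},{"x":0.0,"y":0.234,"z":-0.236,"wx":0,"wy":-0.0007,"wz":-0.0004},{"x":0.01,"y":0.3509,"z":-0.3543,"wx":0,"wy":-0.0007,"wz":-0.0004},{"x":0.03,"y":0.3509,"z":-0.3543,"wx":0,"wy":-0.0007,"wz":-0.0004},{"x":0.04,"y":0.3509,"z":-0.3543,"wx":0,"wy":-0.0007,"wz":-0.0004},{"x":0.1,"y":0.3507,"z":-0.354,"wx":0,"wy":-0.0007,"wz":-0.0004},{"x":0.19,"y":0.3504,"z":-0.3535,"wx":0,"wy":-0.0007,"wz":-0.0004},{"x":0.23,"y":0.3504,"z":-0.3535,"wx":0,"wy":-0.0007,"wz":-0.0004},{"x":0.243,"y":0.3504,"z":-0.3535,"wx":0,"wy":-0.0007,"wz":-0.0004},{"x":0.243,"y":0.3504,"z":-0.3535,"wx":0,"wy":-0.0007,"wz":-0.0004},{"x":0.243,"y":0.3504,"z":-0.3535,"wx":0,"wy":-0.0007,"wz":-0.0004}]'

```text
clock: 21.8
position: [0.6176, 0.2095, 0.0188]
tool_rot: [-0.955, 1.57, -2.907]
force: [0.1, 0.0, 0.1]
grip_width: 0.0237
```

Request:
servo_tool --targets '[{"x":0.001,"y":0,"z":0,"wx":0,"wy":0,"wz":0},{"x":0.001,"y":0,"z":0,"wx":0,"wy":0,"wz":0},{"x":0.001,"y":0,"z":0,"wx":0,"wy":0,"wz":0},{"x":-0.05,"y":0,"z":0,"wx":0,"wy":0,"wz":0},{"x":-0.2,"y":0,"z":0,"wx":0,"wy":0,"wz":0},{"x":-0.25,"y":0,"z":0,"wx":0,"wy":0,"wz":0},{"x":-0.25,"y":0,"z":0,"wx":0,"wy":0,"wz":0}]' --grip 0.1

```text
clock: 22.68
position: [0.6186, 0.2098, 0.1214]
tool_rot: [2.306, 1.568, 0.354]
force: [0.2, -0.1, 0.2]
grip_width: 0.0467
```

```bash
python3 - <<'E'
from h import *
plan((.451,.277,.08,-41),(.451,.277,.003,-41))
for c in("top","side"):
    im,d=bot.grab_frame(c)
    cv2.imwrite(f"pics/{c}8.png",im[:,:,::-1]); W=cloud(c,d)
    m=((W[...,2]>.003)&(W[...,2]<.012)&(W[...,0]>.39)&(W[...,0]<.52)&(W[...,1]>.22)&(W[...,1]<.34)).astype(np.uint8)
    n,l,st,_=cv2.connectedComponentsWithStats(m)
    for i in range(1,n):
        if st[i,4]<12: continue
        p=W[l==i]; q=cv2.fitLine(p[:,:2].astype(np.float32),cv2.DIST_HUBER,0,.01,.01).ravel(); u=q[:2]; s=(p[:,:2]-q[2:])@u
        print(c,len(p),p.mean(0).round(4),np.degrees(np.arctan2(q[1],q[0])).round(1),"ends",(q[2:]+np.outer([s.min(),s.max()],u)).round(4).tolist())
b=cv2.imread("pics/side8.png")[190:290,150:300];a=cv2.imread("pics/top8.png")[150:250,150:300]
cv2.imwrite("pics/v9.png",np.hstack([cv2.resize(x,(400,400*x.shape[0]//x.shape[1]),interpolation=2) for x in(a,b)]))
E
```

```text
t 22.68 pos [0.6186 0.2098 0.1214] grip 0.0467 F [ 0.2 -0.1  0.2]
jaw -21.9 down [ 0.002  0.001 -1.   ]
(0.451, 0.277, 0.08, -41) -> [ 1.026e-01 -4.515e-01  2.000e-04] [ 0.0532 -0.0003 -0.0002] rows 2.9635413273596978
(0.451, 0.277, 0.003, -41) -> [ 0.2951 -0.4519  0.0006] [ 0.0532 -0.0003 -0.0002] rows 3.4541506926174956
top 23 [0.4731 0.3004 0.0069] 45.2 ends [[0.4482, 0.2738], [0.4959, 0.3218]]
side 188 [0.4499 0.2786 0.0071] 47.7 ends [[0.4056, 0.2324], [0.4849, 0.3194]]
```

View pics/v9.png

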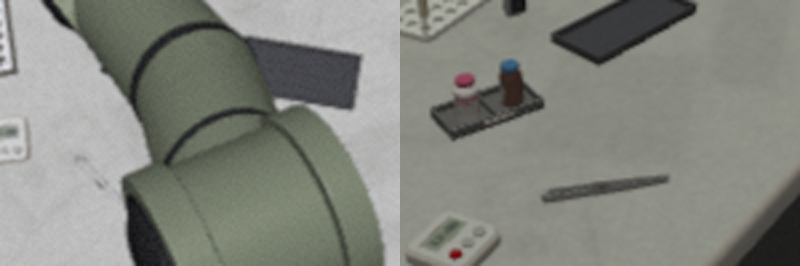

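View 9: both small vials stand in their bays, at (465,92) and (511,82). The tweezers lie at (605,187), running about 47.5° in the world frame with their middle near (0.448, 0.277). I'm going above them first.

Request:
servo_tool --targets '[{"x":0.0,"y":-0.4596,"z":0.0035,"wx":0.059,"wy":0,"wz":0},{"x":0.0,"y":-0.4596,"z":0.0035,"wx":0.059,"wy":0,"wz":0},{"x":0.0,"y":-0.4596,"z":0.0035,"wx":0.059,"wy":0,"wz":0},{"x":0.1,"y":-0.4596,"z":0.0035,"wx":0.059,"wy":0,"wz":0},{"x":0.17,"y":-0.4596,"z":0.0035,"wx":0.059,"wy":0,"wz":0},{"x":0.18,"y":-0.4596,"z":0.0035,"wx":0.059,"wy":0,"wz":0},{"x":0.18,"y":-0.4596,"z":0.0035,"wx":0.059,"wy":0,"wz":0}]'

```text
clock: 23.65
position: [0.446, 0.2763, 0.0468]
tool_rot: [-0.392, 1.569, -2.715]
force: [0.1, 0.7, 0.4]
grip_width: 0.0467
```

```bash
python3 - <<'E'
from h import *
plan((.4475,.277,.0035,-43))
im,d=bot.grab_frame("side")
cv2.imwrite("pics/v10.png",cv2.resize(im[200:300,170:300,::-1],None,fx=4.5,fy=4.5,interpolation=2))
E
```

```text
t 23.65 pos [0.446  0.2763 0.0468] grip 0.0467 F [0.1 0.7 0.4]
jaw -43.1 down [-0.002 -0.001 -1.   ]
(0.4475, 0.277, 0.0035, -43) -> [ 0.1083  0.0016 -0.0041] [-0.0002  0.0003  0.0001] rows 0.6935227341502416
```

View pics/v10.png

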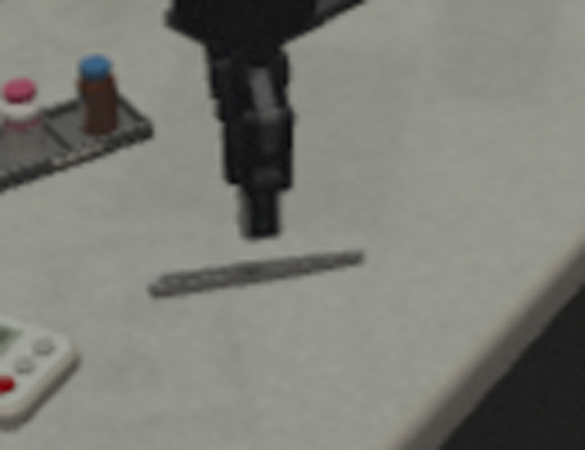

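View 10: the jaws are over the middle of the tweezers, with the fingers at (260,220) and the tweezers spanning (150,290) to (362,257). I'm descending and gripping.

Request:
servo_tool --targets '[{"x":0.07,"y":0.0016,"z":-0.0041,"wx":0,"wy":0.0003,"wz":0},{"x":0.1083,"y":0.0016,"z":-0.0041,"wx":0,"wy":0.0003,"wz":0},{"x":0.1083,"y":0.0016,"z":-0.0041,"wx":0,"wy":0.0003,"wz":0},{"x":0.1083,"y":0.0016,"z":-0.0041,"wx":0,"wy":0.0003,"wz":0}]'

```text
clock: 24.2
position: [0.4482, 0.2774, 0.0047]
tool_rot: [-2.851, 1.569, 1.11]
force: [-0.6, 0.6, 0.2]
grip_width: 0.0472
```

Request:
servo_tool --targets '[{"x":0,"y":0,"z":0,"wx":0,"wy":0,"wz":0},{"x":0,"y":0,"z":0,"wx":0,"wy":0,"wz":0},{"x":0,"y":0,"z":0,"wx":0,"wy":0,"wz":0},{"x":0,"y":0,"z":0,"wx":0,"wy":0,"wz":0},{"x":0,"y":0,"z":0,"wx":0,"wy":0,"wz":0},{"x":0,"y":0,"z":0,"wx":0,"wy":0,"wz":0},{"x":0,"y":0,"z":0,"wx":0,"wy":0,"wz":0}]' --grip -1

```text
clock: 25.08
position: [0.4485, 0.2776, 0.0053]
tool_rot: [-3.062, 1.569, 0.898]
force: [-1.1, -0.9, 8.9]
grip_width: 0.0094
```

Request:
servo_tool --targets '[{"x":-0.05,"y":0,"z":0,"wx":0,"wy":0,"wz":0},{"x":-0.2,"y":0,"z":0,"wx":0,"wy":0,"wz":0},{"x":-0.25,"y":0,"z":0,"wx":0,"wy":0,"wz":0},{"x":-0.25,"y":0,"z":0,"wx":0,"wy":0,"wz":0}]'

```text
clock: 25.58
position: [0.4491, 0.2777, 0.1069]
tool_rot: [3.016, 1.566, 0.692]
force: [-0.8, 0.6, -2.0]
grip_width: 0.0094
```

```bash
python3 - <<'E'
from h import *
plan((.6135,.0055,.08,-8),(.6135,.0055,.007,-8))
im,d=bot.grab_frame("side")
W=np.load("top0.npy"); m=(W[...,2]>.009)&(W[...,2]<.02)&(W[...,0]>.54)&(W[...,0]<.7)&(abs(W[...,1])<.12)
print("tray",cv2.minAreaRect(W[m][:,:2].astype(np.float32)))
cv2.imwrite("pics/v11.png",cv2.resize(im[180:300,170:300,::-1],None,fx=4,fy=4,interpolation=2))
E
```

```text
t 25.57 pos [0.4491 0.2777 0.1069] grip 0.0094 F [-0.8  0.6 -2. ]
jaw -43.1 down [ 0.004  0.003 -1.   ]
(0.6135, 0.0055, 0.08, -8) -> [0.0666 0.765  0.216 ] [-0.0976 -0.0008 -0.0003] rows 5.105460714699015
(0.6135, 0.0055, 0.007, -8) -> [0.2491 0.7649 0.2169] [-0.0976 -0.0008 -0.0003] rows 5.332412501302698
tray ((0.6139965057373047, 0.0062316954135894775), (0.17197777330875397, 0.0825573205947876), 81.82188415527344)
```

View pics/v11.png

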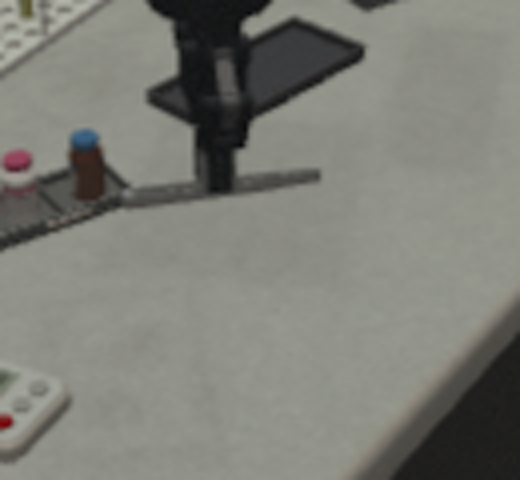

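View 11: the tweezers are held level at their middle, with ends at (125,198) and (318,175). I'm carrying them to the steel tray and turning them to its long side.

Request:
servo_tool --targets '[{"x":0.0,"y":0.15,"z":0.043,"wx":-0.02,"wy":-0.0008,"wz":0},{"x":0.0,"y":0.3,"z":0.086,"wx":-0.04,"wy":-0.0008,"wz":0},{"x":0.0,"y":0.45,"z":0.13,"wx":-0.06,"wy":-0.0008,"wz":0},{"x":0.0,"y":0.6,"z":0.173,"wx":-0.08,"wy":-0.0008,"wz":0},{"x":0.0,"y":0.766,"z":0.216,"wx":-0.0976,"wy":-0.0008,"wz":0},{"x":0.03,"y":0.766,"z":0.216,"wx":-0.0976,"wy":-0.0008,"wz":0},{"x":0.06,"y":0.766,"z":0.216,"wx":-0.0976,"wy":-0.0008,"wz":0},{"x":0.12,"y":0.766,"z":0.2165,"wx":-0.0976,"wy":-0.0008,"wz":0},{"x":0.17,"y":0.766,"z":0.2165,"wx":-0.0976,"wy":-0.0008,"wz":0},{"x":0.18,"y":0.766,"z":0.2165,"wx":-0.0976,"wy":-0.0008,"wz":0}]'

```text
clock: 26.88
position: [0.612, 0.006, 0.0318]
tool_rot: [-0.693, 1.568, -2.401]
force: [0.2, 0.3, -0.1]
grip_width: 0.0096
```

```bash
python3 - <<'E'
from h import *
plan((.614,.006,.009,-8),(.614,.006,.0085,-8))
im,d=bot.grab_frame("side")
cv2.imwrite("pics/v12.png",cv2.resize(im[140:250,150:300,::-1],None,fx=4,fy=4,interpolation=2))
E
```

```text
t 26.88 pos [0.612  0.006  0.0318] grip 0.0096 F [ 0.2  0.3 -0.1]
jaw -7.9 down [-0.002 -0.002 -1.   ]
(0.614, 0.006, 0.009, -8) -> [ 0.0569  0.0051 -0.0007] [0.0003 0.0004 0.0003] rows 0.3657594196942177
(0.614, 0.006, 0.0085, -8) -> [ 0.0582  0.0051 -0.0008] [0.0003 0.0004 0.0003] rows 0.3737295946767679
```

View pics/v12.png

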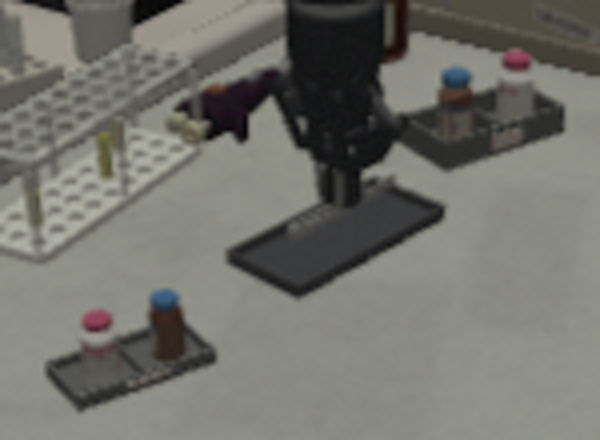

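View 12: the tweezers are over the steel tray, spanning (290,225) to (395,182), parallel to its long side and inside its outline. I'm lowering and releasing.

Request:
servo_tool --targets '[{"x":0.03,"y":0.0051,"z":-0.0007,"wx":0,"wy":0.0004,"wz":0.0003},{"x":0.05,"y":0.0051,"z":-0.0007,"wx":0,"wy":0.0004,"wz":0.0003},{"x":0.058,"y":0.0051,"z":-0.0007,"wx":0,"wy":0.0004,"wz":0.0003},{"x":0.058,"y":0.0051,"z":-0.0007,"wx":0,"wy":0.0004,"wz":0.0003},{"x":0.058,"y":0.0051,"z":-0.0007,"wx":0,"wy":0.0004,"wz":0.0003}]'

```text
clock: 27.55
position: [0.6146, 0.0057, 0.0093]
tool_rot: [1.827, 1.57, 0.118]
force: [-0.0, 0.2, -0.4]
grip_width: 0.0096
```

Request:
servo_tool --targets '[{"x":0,"y":0,"z":0,"wx":0,"wy":0,"wz":0},{"x":0,"y":0,"z":0,"wx":0,"wy":0,"wz":0},{"x":0,"y":0,"z":0,"wx":0,"wy":0,"wz":0},{"x":0,"y":0,"z":0,"wx":0,"wy":0,"wz":0},{"x":-0.05,"y":0,"z":0,"wx":0,"wy":0,"wz":0},{"x":-0.2,"y":0,"z":0,"wx":0,"wy":0,"wz":0},{"x":-0.35,"y":0,"z":0,"wx":0,"wy":0,"wz":0},{"x":-0.5,"y":0,"z":0,"wx":0,"wy":0,"wz":0}]' --grip -0.4

```text
clock: 28.55
position: [0.6141, 0.0058, 0.2128]
tool_rot: [1.872, 1.569, 0.164]
force: [-0.4, -0.2, -0.4]
grip_width: 0.0258
```

```bash
python3 - <<'E'
from h import *
plan((.42,-.12,.25,-8))
E
```

```text
t 28.55 pos [0.6141 0.0058 0.2128] grip 0.0258 F [-0.4 -0.2 -0.4]
jaw -7.9 down [ 0.002  0.    -1.   ]
(0.42, -0.12, 0.25, -8) -> [-0.0941 -0.4372  0.3782] [ 0.0003 -0.0001 -0.0003] rows 3.7480676724322564
```

Request:
servo_tool --targets '[{"x":-0.094,"y":-0.437,"z":0.378,"wx":0,"wy":0,"wz":0},{"x":-0.094,"y":-0.437,"z":0.378,"wx":0,"wy":0,"wz":0},{"x":-0.094,"y":-0.437,"z":0.378,"wx":0,"wy":0,"wz":0},{"x":-0.094,"y":-0.437,"z":0.378,"wx":0,"wy":0,"wz":0},{"x":-0.094,"y":-0.437,"z":0.378,"wx":0,"wy":0,"wz":0},{"x":-0.094,"y":-0.437,"z":0.378,"wx":0,"wy":0,"wz":0}]'

```text
clock: 29.3
position: [0.4205, -0.1197, 0.2509]
tool_rot: [1.643, 1.567, -0.065]
force: [0.2, -0.1, 0.6]
grip_width: 0.0252
```

```bash
python3 - <<'E'
from h import *
ims=[]
for c in("top","side"):
    im,d=bot.grab_frame(c); W=cloud(c,d); W0=np.load(c+"0.npy")
    ims.append(im[130:260,140:400,::-1] if c=="top" else im[100:300,130:390,::-1])
    for n,x,y,r in(("LA",.602,-.25,.03),("LB",.626,-.188,.03),("SB",.638,.257,.022),("SA",.618,.209,.022)):
        m=(abs(W[...,0]-x)<r)&(abs(W[...,1]-y)<r)&(W[...,2]>.035); p=W[m]
        t=p[p[:,2]>np.percentile(p[:,2],95)-.005]; print(c,n,len(p),t.mean(0).round(4))
    for n,x,y in(("cup",.483,-.416),("timer",.506,.418)):
        f=lambda Q:Q[(abs(Q[...,0]-x)<.06)&(abs(Q[...,1]-y)<.06)&(Q[...,2]>.012)].mean(0).round(4)
        print(c,n,f(W0),f(W))
    for r in bot.trace(c,"tweezers"):
        p=W[r["mask"]]; print(c,"tweezers",round(r["confidence"],2),np.nanmean(p,0).round(4),np.nanpercentile(p,[2,98],axis=0).round(3).tolist())
cv2.imwrite("pics/v13.png",np.vstack([cv2.resize(i,None,fx=s,fy=s,interpolation=2) for i,s in zip(ims,(1.8,1.8))]))
E
```

```text
top LA 72 [ 0.5988 -0.2485  0.0741]
top LB 72 [ 0.6238 -0.1861  0.0745]
top SB 36 [0.6384 0.2541 0.0518]
top SA 35 [0.6175 0.2098 0.0532]
top cup [ 0.4981 -0.4205  0.0459] [ 0.4986 -0.4208  0.0463]
top timer [0.5053 0.4149 0.0162] [0.5059 0.4156 0.0166]
top tweezers 0.26 [ 0.6276 -0.21    0.012 ] [[0.593, -0.286, -0.002], [0.666, -0.151, 0.034]]
side LA 106 [ 0.5984 -0.247   0.0746]
side LB 105 [ 0.6245 -0.1849  0.0741]
side SB 72 [0.6364 0.2562 0.0515]
side SA 66 [0.6162 0.2103 0.0517]
side cup [ 0.4926 -0.4122  0.0494] [ 0.4937 -0.4119  0.0502]
side timer [0.5032 0.4196 0.0168] [0.5033 0.4195 0.0169]
side tweezers 0.57 [0.6151 0.0089 0.0091] [[0.606, -0.047, 0.004], [0.626, 0.059, 0.014]]
```

View pics/v13.png

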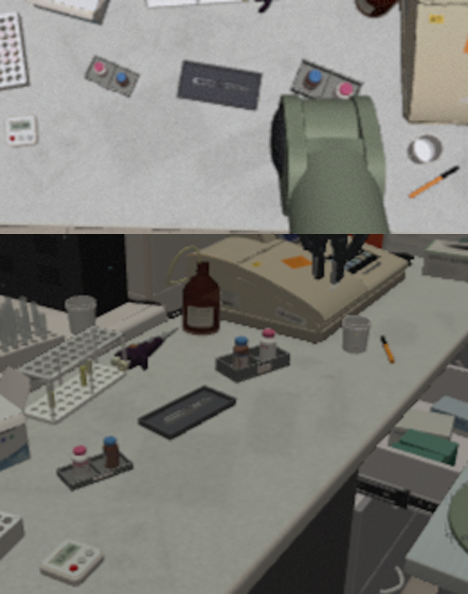

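View 13: the vials stand upright in their bays, at (97,68) and (121,78) in the small tray and (314,77) and (345,90) in the large one. The tweezers lie in the steel tray at (187,410), and the cup and timer look unmoved. The vial tops measure 74 mm and 52 mm, which is what standing on the bay floors should give. I'm handing in.

```bash
python3 -c "
from workcell import bot
print(bot.job_done())"
```

```text
the job is handed in; nothing more can be done
None
```

The bench is cleared and the job was handed in at about 30 s on the robot clock. The hand-in returns no verdict, so this rests on my own checks.

- **Vials:** Both large vials stand in separate bays of the taller tray, and both small vials stand in separate bays of the low tray. Both cameras put the large tops at about 74 mm and the small tops at about 52 mm, as expected for standing on the bay floors. In plan they sit within about 6 mm of the bay centres.
- **Tweezers:** They lie in the steel tray, parallel to its long side. The side camera puts their middle at about (0.615, 0.009), a few mm from the tray's centre.
- **Cup and timer:** Between the first and last pictures they shifted by 1 mm or less, which is within measurement noise.
- **Gripper:** It ended empty and raised at z = 0.25 m. No grasp or placement had to be redone.

One check disagreed: in the last top picture the network reported "tweezers" on the large-vial tray, with low confidence (0.26). I dismissed it because the picture and the side camera (0.57) both show them in the steel tray. The vials' uprightness was judged from the pictures and top heights, not measured as an angle.

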